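# Right the fallen lacquer bottles and close up the lane

### The arm

A 6-joint arm with a two-finger parallel gripper is mounted at the origin on the work surface. World frame = base frame: x ahead of the robot, y to its left, z up, the work surface at z = 0. Lengths are in m, angles in rad, forces in N, time in s.
With the tool pointing down it reaches from about 0.325 to 0.9 m from the base axis. Payload 6.1 kg.
Tool frame: the origin (TCP) lies midway between the tips of the shut fingers; the grasp point (between the pads) lies 19 mm behind it; z points along the fingers, y is the line along which they close (so a half turn about z gives the same grasp; the last joint's range is limited). The gripper opens to 85 mm and grips with 20 to 120 N. Pads are 22 mm wide; open, the fingers measure 114 mm over their backs; the gripper's body (76 mm by 85 mm) begins 54 mm behind the grasp point. The pads swing forward as they close: fully open they stand 13 mm farther back than shut.
Start: joints at [-1.403, 0.22, 1.526, -0, 1.395, -0.126], TCP at [0.181, -0.598, 0.231] pointing down, gripper open.
Joint ranges: [-2.98, 2.98], [-0.91, 2.08], [0.09, 2.57], [-1.24, 4.39], [0.2, 2.65], [-2.68, 2.68]. Speed limits (rad/s): [2.57, 2.57, 3.01, 3.14, 3.14, 3.14].

### API

Orientations are given as a unit quaternion [w, x, y, z].
In Python, from station import get_obs, camera, camera_model, sign_off, search_frame, trace, spot_point gives the robot as it stands. The module is installed in compiled form; this text tells all that it offers.
- The arm moves only by the tool servo_tool, never from a script. Its argument "plan" is a list of rows, each a list of 7 numbers: the shift along the world's x, y, z in m, then the turn, a rotation vector about the world's x, y, z in rad, then the closure, from 0 (fully open) to 1 (shut). A call has exactly 10 rows; each row is the pose to reach, as a shift and turn from the pose commanded when the call began; what a row does not reach only later rows make up. A row lasts 1/8 s, in which the tool goes at most 62.5 mm and 10.7 degrees, less where a joint would pass 70% of its speed; a pose out of reach is approached as far as the arm can. A call with a gripper value outside its range is refused whole. The fingers move at their own pace and stop on an object; the grip force is fixed at half the most. Time passes only in rows, so rows that repeat a pose let the fingers close, or fill a call up. It gives the time, the measured TCP pose, the force, the opening and the grip force at its end, in the units of the state.
- get_obs(): the state, without advancing time (a new reading comes with each control period).
- camera(name): name is "side" or "top"; returns the picture (384x512x3 uint8, blue, green, red); there is no depth.
- camera_model(name): a dict with "vfov" (degrees; the focal length in pixels is half the picture's height over the tangent of half this angle, whatever the lens; pixels are square), "cx", "cy" (the principal point, pixels), "k1" (the pictures are not rectified: a ray, as slopes to the right and down, at radius r is drawn at 1 + k1 r^2 times it, then the intrinsics apply), "camera_from_world" (4x4, takes a point from world to camera coordinates). Camera axes: x right, y down, z forward; pixel columns grow to the right and rows downward; lengths in m; the calibration is good to about 2 mm. A picture is of the moment at which its call begins. camera_model takes no time and is no camera call.
- sign_off(): hands the job in; it is judged then, once.
Trained networks look in the newest picture that a camera, given by its name, has taken for a name from the list of things; names that differ only in an ending like _2 or _b are one class to them, and where a whole thing is asked for, a point or a joint stands for the part that bears it (a point fixed in the world has none). Each returns a list of dicts, best first, with "conf" (0 to 1); they miss things now and then, are a little off and sometimes report something else, mostly with a low value. They report only what shows in the picture. A call takes as long as a camera call. They do not tell look-alikes from the thing itself.
- search_frame(camera, name): "centre" ([x, y, z] in m, in world coordinates, good to about 4 mm: the middle of the surface that is visible of it).
- trace(camera, name): "region" (384x512 bool, what is visible of it).
- spot_point(camera, name): "centre" ([x, y, z] in m, in world coordinates, good to about 4 mm: a listed point, or the origin of a listed thing).
The state is a dict: "time": time; "joint_pos": joint angles; "joint_vel": joint speeds; "joint_efforts": joint torques, N m; "eef_pos": TCP position; "eef_rot": TCP orientation; "wrist_force": force on the tool from outside, world axes, zero at the start; "torque": the same for the moment, N m; "gripper_width": finger opening in m; "gripper_force": force on a finger pad.
Only numpy, scipy, OpenCV 4.12 (cv2) and the standard library are available. Lean on these libraries where they do the work, as an engineer would, in place of code of your own. Each camera call takes 0.05 s, during which the arm holds its last target. There are 200 camera calls.

### The job

The two tall lacquer bottles in the wooden lane on the bench have fallen over between the squat jars. Stand each one upright on the lane floor again, in the gap where it lies, leaving the jars and the other things on the bench where they are. Then slide the lane's wooden end stop up against the bottle next to it, leaving that bottle standing.

Things in the scene. Friction and masses are not known exactly. Their poses are not given: they have to be found in the camera images.
- rack: fixed wooden lane, 86 x 545 mm: floor 10 mm above the bench, 58 mm clear between dark rails 12 mm wide with tops 15 mm above the bench. Origin on the bench under its middle; y along the lane, x across, z up. 30 mm high end board at -y (inner face y = -264 mm). In it from -y to +y: squat jar, gap with a fallen bottle, squat jar, gap with a fallen bottle, sliding stop
- fallen_a: brown lacquer bottle, paper label: square body 38 x 38 mm, 62 mm tall, shoulder to 74 mm, black cap 25 mm in diameter; 95 mm tall in all, about 0.14 kg. Origin on its axis at mid-height, 47.5 mm from either end; z axis from underside to cap, x and y square to its sides. At the start it lies on its side along the lane, cap towards the lane's +y end, in one of the two gaps (either one)
- fallen_b: brown lacquer bottle, paper label: square body 38 x 38 mm, 62 mm tall, shoulder to 74 mm, black cap 25 mm in diameter; 95 mm tall in all, about 0.14 kg. Origin on its axis at mid-height, 47.5 mm from either end; z axis from underside to cap, x and y square to its sides. At the start it lies on its side along the lane, cap towards the lane's -y end, in the other gap
- jar_end: squat round lacquer jar, 45 mm in diameter and 50 mm tall, brown with a black lid, about 0.13 kg; origin under its centre, on the lane floor. It stands in the lane at the -y end, by the end board
- jar_mid: squat round lacquer jar, 45 mm in diameter and 50 mm tall, brown with a black lid, about 0.13 kg; origin under its centre, on the lane floor. It stands in the lane near the middle, between the two gaps
- stop (a joint): the end stop's slide along the lane, in m: 0 at the far +y end, growing towards the bottles (towards -y of the lane), up to 0.2. Light friction of about 2 N, no spring; it stays where it is left
- stop_face (a point): middle of the flat face of the end stop that looks at the bottles (towards -y of the lane), 30 mm above the bench; axes as the lane's. The stop is a wooden block 54 mm across the lane, 20 mm along it (y 0 to +20 mm from this face) and 34 mm high above the bench, with an upright tab on it
- stop_grip (a point): grip point on the end stop's upright tab, 60 mm above the bench and 10 mm behind the face. The tab is 26 mm across the lane and 14 mm along it, and its top is 77 mm above the bench
- can: bystander: plain brass-coloured can 52 mm in diameter, 100 mm tall, standing beyond the lane; origin under its centre
- dish: bystander: small white dish 90 mm in diameter, 30 mm high, beyond the lane; origin under its centre
- whetstone: bystander: grey whetstone lying flat, 70 x 160 x 25 mm, beyond the lane; origin under its centre
Mind the look-alikes: they are no part of the job. What is shaped like the jar_end but blue or white is not meant. Leave any blue look-alike of the fallen_a alone.

How it is judged:
On the way, in this order (a step that is already met when the one before it is completed fails the run):
1. both fallen bottles stand upright and released on the lane floor, one in each gap (angle between each of fallen_a, fallen_b's own z axis and vertical below 0.08 rad and z of each of fallen_a, fallen_b in the frame of rack below 0.062 m and linear speed of each of fallen_a, fallen_b below 0.03 m/s and contact force between each of fallen_a, fallen_b and the fingers below 0.2 N and x of fallen_a in the frame of rack between -0.015 and 0.015 m and x of fallen_b in the frame of rack between -0.015 and 0.015 m and ((y of fallen_a in the frame of rack between -0.2325 and -0.0075 m and y of fallen_b in the frame of rack above -0.0075 m and y of fallen_b in the frame of stop_face below -0.014 m) or (y of fallen_b in the frame of rack between -0.2325 and -0.0075 m and y of fallen_a in the frame of rack above -0.0075 m and y of fallen_a in the frame of stop_face below -0.014 m))), for 0.2 s.
2. the end stop has been slid up to the last bottle (less than 15 mm between its face and the bottle) ((y of fallen_a in the frame of stop_face between -0.034 and -0.014 m or y of fallen_b in the frame of stop_face between -0.034 and -0.014 m)), for 0.2 s.
At the end, for the whole second after the job is handed in: Both fallen bottles stand upright (within 0.08 rad) on the lane floor, released and at rest, one on each side of the middle jar; less than 15 mm is left between the stop's face and the last bottle; the two jars still stand upright (all of step 1 and (y of fallen_a in the frame of stop_face between -0.034 and -0.014 m or y of fallen_b in the frame of stop_face between -0.034 and -0.014 m) and angle between each of jar_end, jar_mid's own z axis and vertical below 0.08 rad and velocity of joint stop below 0.01 m/s and linear speed of each of jar_end, jar_mid below 0.03 m/s); the robot touches nothing.
It fails at once if a jar was knocked over or moved by more than 25 mm (angle between any of jar_end, jar_mid's own z axis and vertical above 0.5 rad or distance of any of jar_end, jar_mid from where it was at the start of the episode above 0.025 m).
It fails at once if the can, the dish or the whetstone was moved by more than 30 mm (distance of any of can, dish, whetstone from where it was at the start of the episode above 0.03 m).
It also fails if it takes over 72 s, if anything falls off the work surface, if the arm or the gripper's body presses on something with over 40 N, if the wrist force passes 120 N, or if a joint passes its speed limit or range.

## Working session

There is one attempt and no reset: what is moved stays moved. The work goes in short steps, Python scripts to look and compute and a tool call to move; the robot and the scene stay as the last step left them, time stands still between calls to the robot, and variables do not carry over. Pictures are saved under pics/ and viewed, at most 10 in all, crops included, and the job is handed in when it is done.

Besides the shell and the picture viewer there is one more tool, called after "Emit:" in YAML: its name, and indented under it one key for each argument. servo_tool: Moves the arm, as the interface text tells. Its arguments: {"type":"object","properties":{"plan":{"type":"array","items":{"type":"array","items":{"type":"number"}}}},"required":["plan"]}

```bash
mkdir -p pics; cat > h.py <<'E'
import numpy as np, cv2
from station import *
def proj(name,P):
    m=camera_model(name); P=np.atleast_2d(P); T=np.array(m["camera_from_world"])
    c=P@T[:3,:3].T+T[:3,3]; s=c[:,:2]/c[:,2:]
    f=192/np.tan(np.radians(m["vfov"])/2)
    s=s*(1+m["k1"]*(s**2).sum(1,keepdims=True))
    return s*f+[m["cx"],m["cy"]]
def back(name,uv,z):
    m=camera_model(name); T=np.array(m["camera_from_world"]); f=192/np.tan(np.radians(m["vfov"])/2)
    d=(np.atleast_2d(uv).astype(float)-[m["cx"],m["cy"]])/f; s=d.copy()
    for _ in range(20): s=d/(1+m["k1"]*(s**2).sum(1,keepdims=True))
    r=np.c_[s,np.ones(len(s))]@T[:3,:3]; o=-T[:3,:3].T@T[:3,3]
    return o+r*((z-o[2])/r[:,2:])
E
python3 - <<'E'
from h import *
ims=[camera(n) for n in("top","side")]
cv2.imwrite("pics/a.png",ims[0]);cv2.imwrite("pics/b.png",ims[1])
for c in("top","side"):
  for n in("rack","fallen_a","jar_end","stop_face","stop_grip","can","dish","whetstone"):
    for r in spot_point(c,n):
      print(c,n,round(r["conf"],2),np.round(r["centre"],3),np.round(proj(c,r["centre"])[0]))
o=get_obs();print(o["time"],o["eef_pos"],o["eef_rot"],o["gripper_width"])
E
```

```text
top rack 0.76 [0.556 0.012 0.001] [250. 200.]
top rack 0.66 [0.726 0.278 0.003] [147. 137.]
top rack 0.17 [ 0.762 -0.003  0.   ] [256. 121.]
top fallen_a 0.85 [0.559 0.124 0.03 ] [204. 198.]
top fallen_a 0.83 [ 0.559 -0.1    0.028] [297. 197.]
top fallen_a 0.64 [ 0.37  -0.152  0.024] [322. 278.]
top jar_end 0.72 [ 0.456 -0.23   0.001] [352. 240.]
top jar_end 0.71 [ 0.556 -0.212  0.011] [343. 198.]
top jar_end 0.55 [ 0.539 -0.331  0.001] [391. 205.]
top jar_end 0.4 [ 0.561 -0.097  0.031] [296. 196.]
top stop_face 0.53 [0.557 0.22  0.028] [164. 200.]
top stop_grip 0.73 [0.561 0.229 0.062] [157. 196.]
top can 0.73 [ 0.762 -0.004  0.001] [256. 121.]
top dish 0.9 [ 0.75  -0.237  0.003] [348. 123.]
top whetstone 0.93 [ 0.725  0.277 -0.002] [147. 138.]
side rack 0.68 [0.559 0.013 0.   ] [263. 214.]
side fallen_a 0.59 [ 0.373 -0.156  0.02 ] [350. 194.]
side fallen_a 0.56 [0.558 0.121 0.027] [243. 230.]
side jar_end 0.79 [ 0.538 -0.329 -0.003] [318. 159.]
side jar_end 0.71 [ 0.559 -0.22   0.012] [299. 170.]
side jar_end 0.71 [ 0.454 -0.227  0.003] [331. 179.]
side jar_end 0.56 [0.554 0.232 0.061] [219. 248.]
side stop_face 0.8 [0.557 0.218 0.027] [222. 254.]
side stop_grip 0.69 [0.554 0.23  0.056] [219. 248.]
side can 0.87 [ 0.764 -0.003  0.002] [206. 190.]
side dish 0.66 [ 0.752 -0.239 -0.001] [249. 156.]
side whetstone 0.58 [ 0.727  0.274 -0.001] [153. 254.]
0.9 [ 0.18100448 -0.5982163   0.23132743] [1.39161228e-05 9.89228418e-01 1.46380107e-01 3.40187737e-06] 0.08499512517650779
```

View pics/a.png

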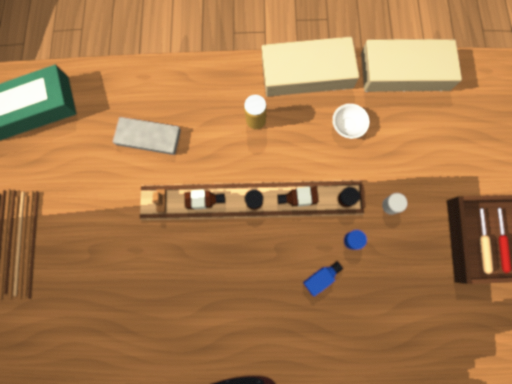

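View pics/b.png

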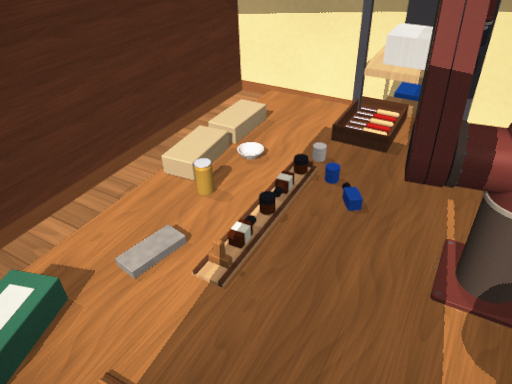

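The top view shows the lane at rows 183–217, columns 140–365. From left to right it holds the stop (~155,200), a brown bottle (~203,199) with its cap to the right (-y), so fallen_b. Next come jar_mid (254,199), a brown bottle (~299,197) with its cap to the left (+y), so fallen_a, and jar_end (348,197).

The look-alikes are the blue bottle (322,278), the blue jar (355,240) and the white jar (396,203). All are outside the lane and the wrong colour. I'll confirm this in an enlarged crop.

```bash
python3 - <<'E'
from h import *
im=cv2.imread("pics/a.png"); s=cv2.imread("pics/b.png")
t=cv2.resize(im[172:228,135:375],(792,185),interpolation=cv2.INTER_CUBIC)
b=cv2.resize(s[145:285,190:330],(400,400),interpolation=cv2.INTER_CUBIC)
o=np.zeros((590,792,3),np.uint8);o[:185]=t;o[187:587,:400]=b
cv2.imwrite("pics/c.png",o)
for c in("top","side"):
  for n in("rack","fallen_b","jar_mid","stop"):
    for r in trace(c,n):
      R=r["region"];ys,xs=np.nonzero(R)
      if R.sum()<20: continue
      print(c,n,round(r["conf"],2),xs.min(),xs.max(),ys.min(),ys.max(),np.round([xs.mean(),ys.mean()],1), cv2.minAreaRect(np.c_[xs,ys].astype(np.float32)) if c=="top" else "")
E
```

```text
top rack 0.84 140 364 180 220 [246.3 200.3] ((251.8079071044922, 199.9697265625), (35.95926284790039, 224.35345458984375), 88.4349365234375)
top fallen_b 0.87 303 341 262 295 [321.8 278.2] ((323.7317199707031, 276.9146423339844), (20.77111053466797, 41.85456848144531), 51.34019470214844)
top fallen_b 0.83 184 224 190 209 [201.7 199.4] ((203.9260711669922, 199.317138671875), (18.214460372924805, 40.6082649230957), 86.42366790771484)
top fallen_b 0.71 277 318 187 206 [299.4 197.1] ((297.39703369140625, 197.16175842285156), (18.48386001586914, 41.41611099243164), 85.60128784179688)
top jar_mid 0.83 244 263 189 210 [253.5 199.5] ((253.50001525878906, 199.5), (19.798988342285156, 19.798988342285156), 45.0)
top stop 0.55 153 166 189 212 [159.9 200.1] ((159.5, 200.5), (23.0, 13.0), 90.0)
side rack 0.85 192 316 161 286 [247.2 234.3] 
side fallen_b 0.9 273 295 170 196 [283.9 182.3] 
side fallen_b 0.81 342 362 182 210 [351.9 196.6] 
side fallen_b 0.61 229 255 215 247 [241.1 230.9] 
side jar_mid 0.83 257 274 190 214 [266.1 201.6] 
side stop 0.55 209 232 239 267 [219.9 253.6]
```

View pics/c.png

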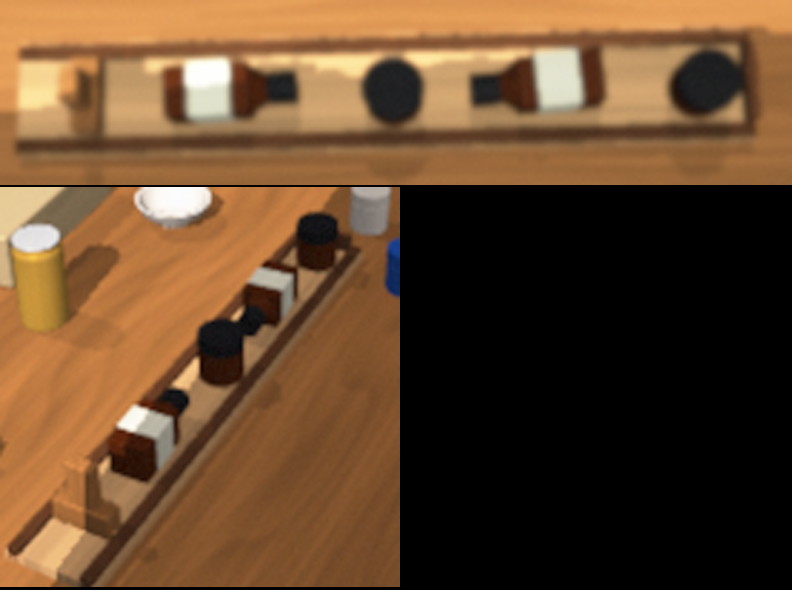

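The crop confirms it: both brown bottles with white labels lie in the lane. fallen_b is on the left (crop x 165–298, cap to the right) and fallen_a is on the right (crop x 471–604, cap to the left, slightly skewed). The blue and white things are outside the lane.

```bash
python3 - <<'E'
from h import *
c=lambda *p:np.array([[135+x/3.3,172+y/3.3] for x,y in p])
def show(n,uv,z): print(n,np.round(back("top",uv,z)*1000).tolist())
show("rack rails inner/out corners: topL topR botL botR",c((20,52),(750,36),(18,147),(755,130)),.015)
show("B bottom,cap",c((165,90),(298,87)),.029)
show("A bottom,cap",c((604,76),(471,90)),.029)
show("jarmid lid, jarend lid",c((393,91),(706,81)),.06)
show("stop face low",c((102,98)),.034)
show("tab",c((74,85)),.077)
E
```

```text
rack rails inner/out corners: topL topR botL botR [[590.0, 282.0, 15.0], [593.0, -261.0, 15.0], [519.0, 281.0, 15.0], [523.0, -260.0, 15.0]]
B bottom,cap [[557.0, 169.0, 29.0], [558.0, 72.0, 29.0]]
A bottom,cap [[562.0, -150.0, 29.0], [554.0, -53.0, 29.0]]
jarmid lid, jarend lid [[549.0, 2.0, 60.0], [552.0, -216.0, 60.0]]
stop face low [[551.0, 214.0, 34.0]]
tab [[554.0, 223.0, 77.0]]
```

```bash
cat >> h.py <<'E'
from scipy.spatial.transform import Rotation as Ro
R0=Ro.from_matrix(np.array([[0,1,0],[1,0,0],[0,0,-1.]]).T.T)
def tgt(phi,yaw=0): return Ro.from_euler("z",yaw)*Ro.from_euler("x",np.radians(phi))*R0
def delta(p,R):
    o=get_obs();q=o["eef_rot"];C=Ro.from_quat([q[1],q[2],q[3],q[0]])
    print("t",round(o["time"],2),"d",np.round(np.array(p)-o["eef_pos"],4),"rv",np.round((R*C.inv()).as_rotvec(),4),"q",np.round(o["joint_pos"],2),"w",round(o["gripper_width"],4),"F",np.round(o["wrist_force"],1))
E
python3 - <<'E'
from h import *
print(R0.as_matrix())
delta([.558,-.117,.14],tgt(-30,.08))
delta([.558,-.117,.14],tgt(0,.08))
E
```

```text
[[ 0.  1.  0.]
 [ 1.  0.  0.]
 [ 0.  0. -1.]]
t 1.3 d [ 0.377   0.4812 -0.0913] rv [-0.467   0.3184  1.3238] q [-1.4   0.22  1.53 -0.    1.39 -0.13] w 0.0854 F [ 0.4 -0.4  0.3]
t 1.3 d [ 0.377   0.4812 -0.0913] rv [-0.    -0.     1.357] q [-1.4   0.22  1.53 -0.    1.39 -0.13] w 0.0854 F [ 0.4 -0.4  0.3]
```

Emit:
servo_tool:
  plan:
    - [0.038, 0.048, -0.009, -0.047, 0.032, 0.132, 0.2]
    - [0.075, 0.096, -0.018, -0.093, 0.064, 0.265, 0.2]
    - [0.113, 0.144, -0.027, -0.14, 0.096, 0.397, 0.2]
    - [0.151, 0.192, -0.036, -0.187, 0.127, 0.53, 0.2]
    - [0.189, 0.241, -0.045, -0.233, 0.159, 0.662, 0.2]
    - [0.226, 0.289, -0.055, -0.28, 0.191, 0.794, 0.2]
    - [0.264, 0.337, -0.064, -0.327, 0.223, 0.927, 0.2]
    - [0.302, 0.385, -0.073, -0.374, 0.255, 1.059, 0.2]
    - [0.34, 0.433, -0.082, -0.42, 0.287, 1.191, 0.2]
    - [0.377, 0.481, -0.091, -0.467, 0.318, 1.324, 0.2]

```text
time: 2.55
eef_pos: [0.5595, -0.1152, 0.1405]
eef_rot: [0.191, 0.653, 0.711, -0.175]
wrist_force: [0.7, -1.2, 0.0]
gripper_width: 0.0682
gripper_force: 0.0
```

```bash
python3 -c "
from h import *
delta([.558,-.1175,.02],tgt(-30,.08))"
```

```text
t 2.55 d [-0.0015 -0.0023 -0.1205] rv [ 0.0015  0.0007 -0.0052] q [-0.05  0.18  1.85 -0.59  1.12  0.13] w 0.0682 F [ 0.7 -1.2  0. ]
```

Emit:
servo_tool:
  plan:
    - [0, -0.001, -0.02, 0, 0, 0, 0.2]
    - [0, -0.001, -0.045, 0, 0, 0, 0.2]
    - [0, -0.001, -0.07, 0, 0, 0, 0.2]
    - [0, -0.001, -0.092, 0, 0, 0, 0.2]
    - [0, -0.001, -0.11, 0, 0, 0, 0.2]
    - [0, -0.001, -0.12, 0, 0, 0, 0.2]
    - [0, -0.001, -0.12, 0, 0, 0, 0.25]
    - [0, -0.001, -0.12, 0, 0, 0, 1]
    - [0, -0.001, -0.12, 0, 0, 0, 1]
    - [0, -0.001, -0.12, 0, 0, 0, 1]

```text
time: 3.8
eef_pos: [0.5591, -0.1181, 0.0215]
eef_rot: [0.191, 0.655, 0.71, -0.175]
wrist_force: [0.2, 2.1, 3.8]
gripper_width: 0.0372
gripper_force: 60.5
```

Emit:
servo_tool:
  plan:
    - [0, 0, 0, 0, 0, 0, 1]
    - [0, 0, 0, 0, 0, 0, 1]
    - [0, 0, 0.01, 0, 0, 0, 1]
    - [0, 0, 0.03, 0, 0, 0, 1]
    - [0, 0, 0.05, 0, 0, 0, 1]
    - [0, 0, 0.07, 0, 0, 0, 1]
    - [0, 0, 0.09, 0, 0, 0, 1]
    - [0, 0, 0.1, 0, 0, 0, 1]
    - [0, 0, 0.1, 0, 0, 0, 1]
    - [0, 0, 0.1, 0, 0, 0, 1]

```text
time: 5.05
eef_pos: [0.5574, -0.1182, 0.1195]
eef_rot: [0.19, 0.655, 0.71, -0.176]
wrist_force: [0.2, 0.3, -1.7]
gripper_width: 0.0374
gripper_force: 60.1
```

```bash
python3 - <<'E'
from h import *
delta([.556,-.0555,.12],tgt(60,.006))
a=camera("top");b=camera("side")
o=np.zeros((384,792,3),np.uint8)
o[:186]=cv2.resize(a[172:228,135:375],(792,186),interpolation=cv2.INTER_CUBIC)
o[190:384,:396]=cv2.resize(b[120:218,200:400],(396,194))
cv2.imwrite("pics/d.png",o)
E
```

```text
t 5.05 d [-0.0014  0.0627  0.0005] rv [ 1.5692  0.0668 -0.0591] q [-0.06  0.2   1.86 -0.6   1.08  0.15] w 0.0374 F [ 0.2  0.3 -1.7]
```

View pics/d.png

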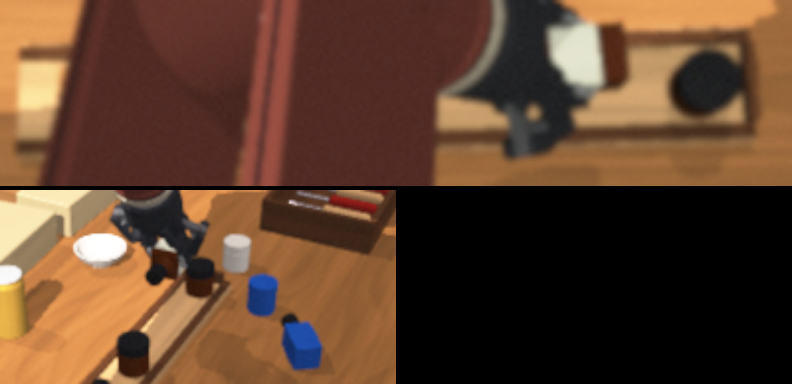

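Emit:
servo_tool:
  plan:
    - [0, 0.006, 0.005, 0.157, 0.007, -0.006, 1]
    - [0, 0.012, 0.01, 0.314, 0.013, -0.012, 1]
    - [0, 0.019, 0.01, 0.471, 0.02, -0.018, 1]
    - [0, 0.025, 0.01, 0.628, 0.027, -0.024, 1]
    - [-0.001, 0.031, 0.01, 0.785, 0.033, -0.03, 1]
    - [-0.001, 0.038, 0.01, 0.942, 0.04, -0.035, 1]
    - [-0.001, 0.044, 0.01, 1.098, 0.047, -0.041, 1]
    - [-0.001, 0.05, 0.01, 1.255, 0.053, -0.047, 1]
    - [-0.001, 0.056, 0.01, 1.412, 0.06, -0.053, 1]
    - [-0.001, 0.063, 0.01, 1.569, 0.067, -0.059, 1]

```text
time: 6.4
eef_pos: [0.557, -0.0559, 0.1298]
eef_rot: [-0.355, 0.611, 0.613, 0.354]
wrist_force: [-0.4, 0.1, -1.2]
gripper_width: 0.0372
gripper_force: 60.1
```

```bash
python3 - <<'E'
from h import *
delta([.556,-.0555,.0435],tgt(60,.006))
a=camera("top");b=camera("side")
cv2.imwrite("pics/e.png",cv2.resize(b[100:250,200:400],(800,600),interpolation=cv2.INTER_CUBIC))
delta([.556,-.0555,.0435],tgt(60,.006))
E
```

```text
t 6.4 d [-0.001   0.0004 -0.0863] rv [-0.0036 -0.0003  0.0023] q [-0.67  0.6   1.58  0.75  1.74 -0.87] w 0.0372 F [-0.4  0.1 -1.2]
t 6.5 d [ 0.0013 -0.0003 -0.0822] rv [-0.0052 -0.0082  0.0032] q [-0.68  0.6   1.58  0.75  1.73 -0.86] w 0.0372 F [-1.6 -0.4 -1.5]
```

View pics/e.png

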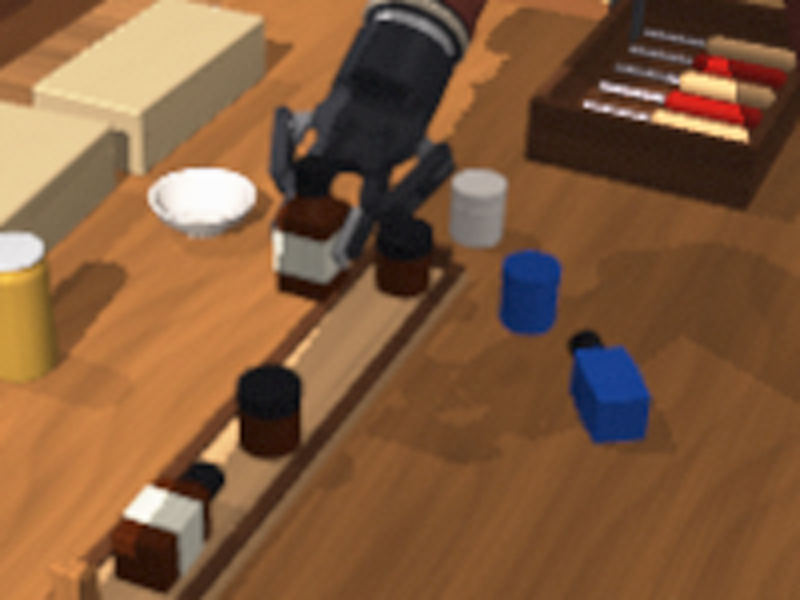

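The bottle is upright in the grip (crop ~315,240). Next I lower it.

Emit:
servo_tool:
  plan:
    - [-0.001, 0, -0.015, -0.004, 0, 0, 1]
    - [-0.001, 0, -0.032, -0.004, 0, 0, 1]
    - [-0.001, 0, -0.048, -0.004, 0, 0, 1]
    - [-0.001, 0, -0.06, -0.004, 0, 0, 1]
    - [-0.001, 0, -0.07, -0.004, 0, 0, 1]
    - [-0.001, 0, -0.076, -0.004, 0, 0, 1]
    - [-0.001, 0, -0.08, -0.004, 0, 0, 1]
    - [-0.001, 0, -0.082, -0.004, 0, 0, 1]
    - [-0.001, 0, -0.082, -0.004, 0, 0, 1]
    - [-0.001, 0, -0.082, -0.004, 0, 0, 1]

```text
time: 7.75
eef_pos: [0.5562, -0.0553, 0.0486]
eef_rot: [-0.353, 0.612, 0.615, 0.351]
wrist_force: [-0.6, -0.6, -1.4]
gripper_width: 0.0374
gripper_force: 60.2
```

```bash
python3 - <<'E'
from h import *
delta([.556,-.0555,.0425],tgt(60,.006))
b=camera("side")
cv2.imwrite("pics/f.png",cv2.resize(b[130:230,220:353],(798,600),interpolation=cv2.INTER_CUBIC))
delta([.556,-.0555,.0425],tgt(60,.006))
E
```

```text
t 7.75 d [-0.0002 -0.0002 -0.0061] rv [0.0047 0.0005 0.0012] q [-0.67  0.73  1.57  0.74  1.64 -0.94] w 0.0374 F [-0.6 -0.6 -1.4]
t 7.8 d [-0.0001 -0.0002 -0.0061] rv [0.0048 0.0004 0.0012] q [-0.67  0.73  1.57  0.74  1.64 -0.94] w 0.037 F [-0.7 -0.5 -1.4]
```

View pics/f.png

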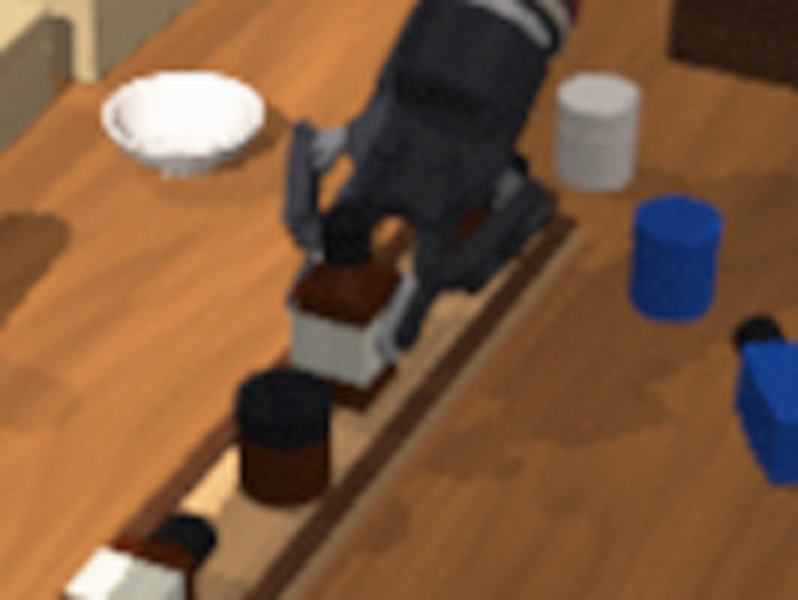

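The bottle hangs upright between the jars (crop ~345,320) and hasn't touched down, since the force is only its weight. I lower it in small steps.

Emit:
servo_tool:
  plan:
    - [0, 0, -0.001, 0.005, 0, 0, 1]
    - [0, 0, -0.002, 0.005, 0, 0, 1]
    - [0, 0, -0.003, 0.005, 0, 0, 1]
    - [0, 0, -0.004, 0.005, 0, 0, 1]
    - [0, 0, -0.005, 0.005, 0, 0, 1]
    - [0, 0, -0.005, 0.005, 0, 0, 1]
    - [0, 0, -0.005, 0.005, 0, 0, 1]
    - [0, 0, -0.005, 0.005, 0, 0, 1]
    - [0, 0, -0.005, 0.005, 0, 0, 1]
    - [0, 0, -0.005, 0.005, 0, 0, 1]

```text
time: 9.05
eef_pos: [0.556, -0.0552, 0.0433]
eef_rot: [-0.355, 0.611, 0.614, 0.353]
wrist_force: [0.3, 0.0, -1.6]
gripper_width: 0.037
gripper_force: 60.2
```

Emit:
servo_tool:
  plan:
    - [0, 0, -0.001, 0, 0, 0, 1]
    - [0, 0, -0.001, 0, 0, 0, 1]
    - [0, 0, -0.002, 0, 0, 0, 1]
    - [0, 0, -0.002, 0, 0, 0, 1]
    - [0, 0, -0.003, 0, 0, 0, 1]
    - [0, 0, -0.003, 0, 0, 0, 1]
    - [0, 0, -0.003, 0, 0, 0, 1]
    - [0, 0, -0.003, 0, 0, 0, 1]
    - [0, 0, -0.003, 0, 0, 0, 1]
    - [0, 0, -0.003, 0, 0, 0, 1]

```text
time: 10.3
eef_pos: [0.556, -0.0552, 0.0403]
eef_rot: [-0.355, 0.611, 0.614, 0.353]
wrist_force: [0.3, -0.4, -1.8]
gripper_width: 0.0372
gripper_force: 60.2
```

Emit:
servo_tool:
  plan:
    - [0, 0, -0.001, 0, 0, 0, 1]
    - [0, 0, -0.001, 0, 0, 0, 1]
    - [0, 0, -0.002, 0, 0, 0, 1]
    - [0, 0, -0.002, 0, 0, 0, 1]
    - [0, 0, -0.003, 0, 0, 0, 1]
    - [0, 0, -0.003, 0, 0, 0, 1]
    - [0, 0, -0.004, 0, 0, 0, 1]
    - [0, 0, -0.004, 0, 0, 0, 1]
    - [0, 0, -0.004, 0, 0, 0, 1]
    - [0, 0, -0.004, 0, 0, 0, 1]

```text
time: 11.55
eef_pos: [0.556, -0.0552, 0.038]
eef_rot: [-0.355, 0.61, 0.614, 0.354]
wrist_force: [-3.3, -2.3, 9.2]
gripper_width: 0.037
gripper_force: 61.2
```

Emit:
servo_tool:
  plan:
    - [0, 0, 0.001, 0, 0, 0, 1]
    - [0, 0, 0.001, 0, 0, 0, 0.5]
    - [0, 0, 0.001, 0, 0, 0, 0.3]
    - [0, 0, 0.001, 0, 0, 0, 0.2]
    - [0, 0, 0.001, 0, 0, 0, 0.2]
    - [0, 0, 0.001, 0, 0, 0, 0.2]
    - [0, -0.017, 0.011, 0, 0, 0, 0.2]
    - [0, -0.043, 0.026, 0, 0, 0, 0.2]
    - [0, -0.069, 0.041, 0, 0, 0, 0.2]
    - [0, -0.087, 0.051, 0, 0, 0, 0.2]

```text
time: 12.8
eef_pos: [0.5564, -0.1448, 0.0888]
eef_rot: [-0.353, 0.611, 0.614, 0.353]
wrist_force: [-0.9, 0.1, 0.1]
gripper_width: 0.0684
gripper_force: 0.0
```

```bash
python3 - <<'E'
from h import *
delta([.557,.1275+.009,.17],tgt(30,.006))
delta([.557,.1275+.009,.17],tgt(0,.006))
b=camera("side");a=camera("top")
o=np.zeros((600,800,3),np.uint8)
o[:186,:792]=cv2.resize(a[172:228,135:375],(792,186),interpolation=cv2.INTER_CUBIC)
o[190:590,:532]=cv2.resize(b[130:230,220:353],(532,400),interpolation=cv2.INTER_CUBIC)
cv2.imwrite("pics/g.png",o)
E
```

```text
t 12.8 d [0.0006 0.2813 0.0812] rv [-0.5224 -0.0009  0.0019] q [-0.77  0.75  1.42  0.68  1.78 -0.93] w 0.0684 F [-0.9  0.1  0.1]
t 12.8 d [0.0006 0.2813 0.0812] rv [-1.046  -0.0035  0.0013] q [-0.77  0.75  1.42  0.68  1.78 -0.93] w 0.0684 F [-0.9  0.1  0.1]
```

View pics/g.png

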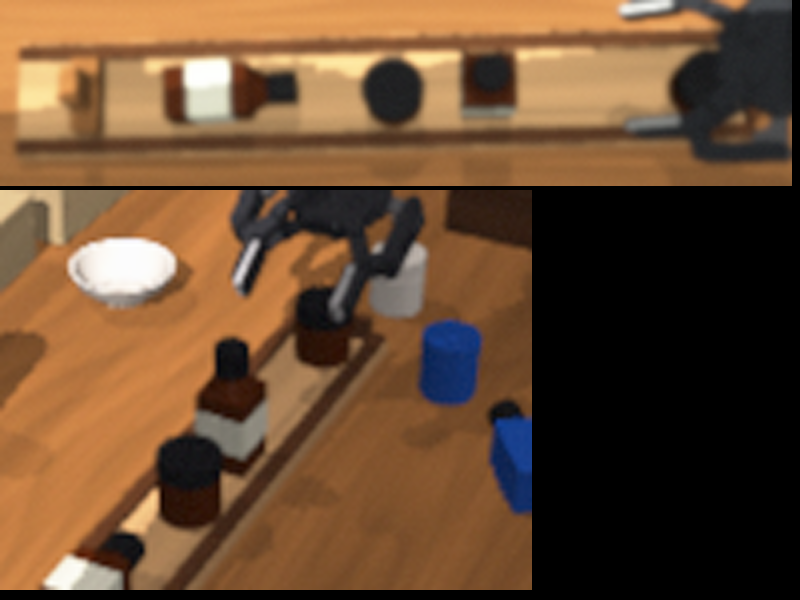

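The top view shows fallen_a standing (cap at crop 490,72), with jar_mid and jar_end unmoved. In the side view it is upright too. Next is fallen_b.

Emit:
servo_tool:
  plan:
    - [0, 0, 0.04, 0, 0, 0, 0.2]
    - [0, 0, 0.08, 0, 0, 0, 0.2]
    - [0, 0.02, 0.11, -0.05, 0, 0, 0.2]
    - [0.001, 0.06, 0.11, -0.15, 0, 0, 0.2]
    - [0.001, 0.1, 0.11, -0.25, 0, 0, 0.2]
    - [0.001, 0.14, 0.11, -0.35, 0, 0.001, 0.2]
    - [0.001, 0.18, 0.11, -0.45, 0, 0.001, 0.2]
    - [0.001, 0.22, 0.1, -0.522, 0, 0.002, 0.2]
    - [0.001, 0.26, 0.08, -0.522, 0, 0.002, 0.2]
    - [0.001, 0.281, 0.06, -0.522, 0, 0.002, 0.2]

```text
time: 14.15
eef_pos: [0.5557, 0.1418, 0.1466]
eef_rot: [-0.186, 0.68, 0.686, 0.182]
wrist_force: [0.3, 0.7, 0.2]
gripper_width: 0.0681
gripper_force: 0.0
```

```bash
python3 - <<'E'
from h import *
delta([.557,.1365,.02],tgt(30,.006))
c=lambda *p:np.array([[135+x/3.3,172+y/3.3] for x,y in p])
print(back("top",c((490,72)),.105))
E
```

```text
t 14.15 d [ 0.0013 -0.0053 -0.1266] rv [-0.0025 -0.0033 -0.0032] q [-0.19  0.19  1.81  0.54  1.29 -0.39] w 0.0681 F [0.3 0.7 0.2]
[[ 0.55320074 -0.06302822  0.105     ]]
```

Emit:
servo_tool:
  plan:
    - [0, -0.001, -0.02, 0, 0, 0, 0.2]
    - [0, -0.002, -0.045, 0, 0, 0, 0.2]
    - [0, -0.002, -0.07, 0, 0, 0, 0.2]
    - [0, -0.002, -0.092, 0, 0, 0, 0.2]
    - [0, -0.002, -0.112, 0, 0, 0, 0.2]
    - [0, -0.002, -0.124, 0, 0, 0, 0.2]
    - [0, -0.002, -0.127, 0, 0, 0, 0.2]
    - [0, -0.002, -0.127, 0, 0, 0, 0.2]
    - [0, -0.002, -0.127, 0, 0, 0, 1]
    - [0, -0.002, -0.127, 0, 0, 0, 1]

```text
time: 15.4
eef_pos: [0.5578, 0.1367, 0.0215]
eef_rot: [-0.185, 0.681, 0.685, 0.183]
wrist_force: [-0.1, -0.8, -1.2]
gripper_width: 0.0375
gripper_force: 59.3
```

Emit:
servo_tool:
  plan:
    - [0, 0, 0, 0, 0, 0, 1]
    - [0, 0, 0, 0, 0, 0, 1]
    - [0, 0, 0, 0, 0, 0, 1]
    - [0, 0, 0.01, 0, 0, 0, 1]
    - [0, 0, 0.03, 0, 0, 0, 1]
    - [0, 0, 0.055, 0, 0, 0, 1]
    - [0, 0, 0.08, 0, 0, 0, 1]
    - [0, 0, 0.1, 0, 0, 0, 1]
    - [0, 0, 0.11, 0, 0, 0, 1]
    - [0, 0, 0.11, 0, 0, 0, 1]

```text
time: 16.65
eef_pos: [0.5574, 0.1367, 0.1311]
eef_rot: [-0.185, 0.681, 0.685, 0.183]
wrist_force: [-0.2, 0.3, -1.6]
gripper_width: 0.0374
gripper_force: 59.6
```

```bash
python3 -c "
from h import *
delta([.556,.075,.13],tgt(-60,.006))"
```

```text
t 16.65 d [-0.0014 -0.0617 -0.0011] rv [-1.5724e+00 -1.0700e-02  1.0000e-03] q [-0.2   0.22  1.82  0.54  1.27 -0.41] w 0.0374 F [-0.2  0.3 -1.6]
```

Emit:
servo_tool:
  plan:
    - [0, -0.008, 0.005, -0.157, -0.001, 0, 1]
    - [0, -0.016, 0.01, -0.314, -0.002, 0, 1]
    - [0, -0.024, 0.01, -0.472, -0.003, 0, 1]
    - [0, -0.032, 0.01, -0.629, -0.004, 0, 1]
    - [-0.001, -0.04, 0.01, -0.786, -0.005, 0, 1]
    - [-0.001, -0.048, 0.01, -0.943, -0.006, 0, 1]
    - [-0.001, -0.056, 0.01, -1.1, -0.007, 0, 1]
    - [-0.001, -0.064, 0.01, -1.258, -0.008, 0, 1]
    - [-0.001, -0.072, 0.01, -1.415, -0.01, 0, 1]
    - [-0.001, -0.08, 0.01, -1.572, -0.011, 0, 1]

```text
time: 17.9
eef_pos: [0.5556, 0.0571, 0.1392]
eef_rot: [0.355, 0.61, 0.613, -0.354]
wrist_force: [-1.0, 0.0, -2.1]
gripper_width: 0.0375
gripper_force: 59.7
```

Emit:
servo_tool:
  plan:
    - [0, 0, -0.01, 0, 0, 0, 1]
    - [0, 0, -0.025, 0, 0, 0, 1]
    - [0, 0, -0.042, 0, 0, 0, 1]
    - [0, 0, -0.058, 0, 0, 0, 1]
    - [0, 0, -0.07, 0, 0, 0, 1]
    - [0, 0, -0.078, 0, 0, 0, 1]
    - [0, 0, -0.083, 0, 0, 0, 1]
    - [0, 0, -0.083, 0, 0, 0, 1]
    - [0, 0, -0.083, 0, 0, 0, 1]
    - [0, 0, -0.083, 0, 0, 0, 1]

```text
time: 19.15
eef_pos: [0.5563, 0.0569, 0.0578]
eef_rot: [0.354, 0.612, 0.614, -0.352]
wrist_force: [-0.5, 1.0, -1.6]
gripper_width: 0.0372
gripper_force: 59.7
```

```bash
python3 - <<'E'
from h import *
delta([.556,.057,.04],tgt(-60,.006))
b=camera("side");a=camera("top")
o=np.zeros((600,800,3),np.uint8)
o[:186,:792]=cv2.resize(a[172:228,135:375],(792,186),interpolation=cv2.INTER_CUBIC)
o[190:590,:532]=cv2.resize(b[160:260,185:318],(532,400),interpolation=cv2.INTER_CUBIC)
cv2.imwrite("pics/i.png",o)
E
```

```text
t 19.15 d [-0.0003  0.0001 -0.0178] rv [-0.0012  0.0017  0.0019] q [ 0.44  0.71  1.57 -0.91  1.52  0.81] w 0.0372 F [-0.5  1.  -1.6]
```

View pics/i.png

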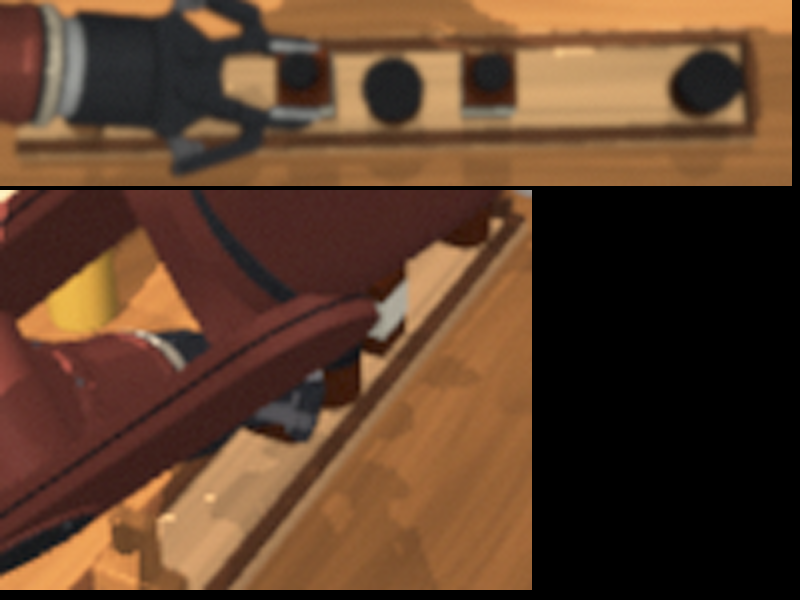

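fallen_b hangs upright (cap at crop 300,70) between jar_mid (393,90) and the stop. I lower it towards contact.

Emit:
servo_tool:
  plan:
    - [0, 0, -0.004, 0, 0, 0, 1]
    - [0, 0, -0.008, 0, 0, 0, 1]
    - [0, 0, -0.01, 0, 0, 0, 1]
    - [0, 0, -0.012, 0, 0, 0, 1]
    - [0, 0, -0.013, 0, 0, 0, 1]
    - [0, 0, -0.014, 0, 0, 0, 1]
    - [0, 0, -0.015, 0, 0, 0, 1]
    - [0, 0, -0.016, 0, 0, 0, 1]
    - [0, 0, -0.016, 0, 0, 0, 1]
    - [0, 0, -0.016, 0, 0, 0, 1]

```text
time: 20.5
eef_pos: [0.556, 0.0568, 0.0429]
eef_rot: [0.355, 0.612, 0.613, -0.353]
wrist_force: [-2.6, 1.2, 5.9]
gripper_width: 0.0377
gripper_force: 60.3
```

Emit:
servo_tool:
  plan:
    - [0, 0, 0.001, 0, 0, 0, 1]
    - [0, 0, 0.001, 0, 0, 0, 0.5]
    - [0, 0, 0.001, 0, 0, 0, 0.3]
    - [0, 0, 0.001, 0, 0, 0, 0.2]
    - [0, 0, 0.001, 0, 0, 0, 0.2]
    - [0, 0, 0.001, 0, 0, 0, 0.2]
    - [0, 0.017, 0.011, 0, 0, 0, 0.2]
    - [0, 0.043, 0.027, 0, 0, 0, 0.2]
    - [0, 0.069, 0.042, 0, 0, 0, 0.2]
    - [0, 0.087, 0.053, 0, 0, 0, 0.2]

```text
time: 21.75
eef_pos: [0.5564, 0.1461, 0.0958]
eef_rot: [0.355, 0.612, 0.614, -0.351]
wrist_force: [0.8, -0.5, -0.7]
gripper_width: 0.0679
gripper_force: 0.0
```

Emit:
servo_tool:
  plan:
    - [0, 0, 0.03, 0, 0, 0, 0.2]
    - [0, 0, 0.07, 0.05, 0, 0, 0.2]
    - [0, 0.01, 0.1, 0.15, 0, 0, 0.2]
    - [0, 0.03, 0.1, 0.3, 0, 0, 0.2]
    - [0, 0.045, 0.1, 0.45, 0, 0, 0.2]
    - [0, 0.06, 0.1, 0.6, 0, 0, 0.2]
    - [0, 0.07, 0.1, 0.75, 0, 0, 0.2]
    - [0, 0.08, 0.1, 0.9, 0, 0, 0.2]
    - [0, 0.084, 0.1, 1.045, 0, 0, 0.2]
    - [0, 0.084, 0.1, 1.045, 0, 0, 0.2]

```text
time: 23.0
eef_pos: [0.5563, 0.2262, 0.1953]
eef_rot: [0.002, 0.708, 0.707, 0.001]
wrist_force: [0.1, -0.4, -0.5]
gripper_width: 0.0682
gripper_force: 0.0
```

```bash
python3 - <<'E'
from h import *
delta([.556,.228,.05],tgt(0,.006))
b=camera("side");a=camera("top")
o=np.zeros((600,800,3),np.uint8)
o[:186,:792]=cv2.resize(a[172:228,135:375],(792,186),interpolation=cv2.INTER_CUBIC)
o[190:590,:532]=cv2.resize(b[150:280,185:358],(532,400),interpolation=cv2.INTER_CUBIC)
cv2.imwrite("pics/j.png",o)
for c in("top","side"):
  for n in ("fallen_b","stop_face","stop_grip"):
    for r in spot_point(c,n): print(c,n,round(r["conf"],2),np.round(r["centre"],3))
E
```

```text
t 23.0 d [-0.0003  0.0018 -0.1453] rv [0.0019 0.0047 0.0075] q [ 0.26  0.19  1.63 -0.    1.32  0.26] w 0.0682 F [ 0.1 -0.4 -0.5]
top fallen_b 0.63 [ 0.372 -0.154  0.019]
top fallen_b 0.61 [ 0.558 -0.064  0.061]
top fallen_b 0.61 [0.554 0.067 0.055]
top stop_grip 0.56 [0.558 0.231 0.061]
side fallen_b 0.94 [0.556 0.066 0.057]
side fallen_b 0.7 [ 0.372 -0.156  0.022]
side fallen_b 0.65 [ 0.555 -0.062  0.057]
side fallen_b 0.43 [0.555 0.004 0.01 ]
side stop_face 0.6 [0.561 0.216 0.028]
side stop_face 0.39 [0.727 0.276 0.   ]
side stop_grip 0.73 [0.556 0.232 0.059]
```

View pics/j.png

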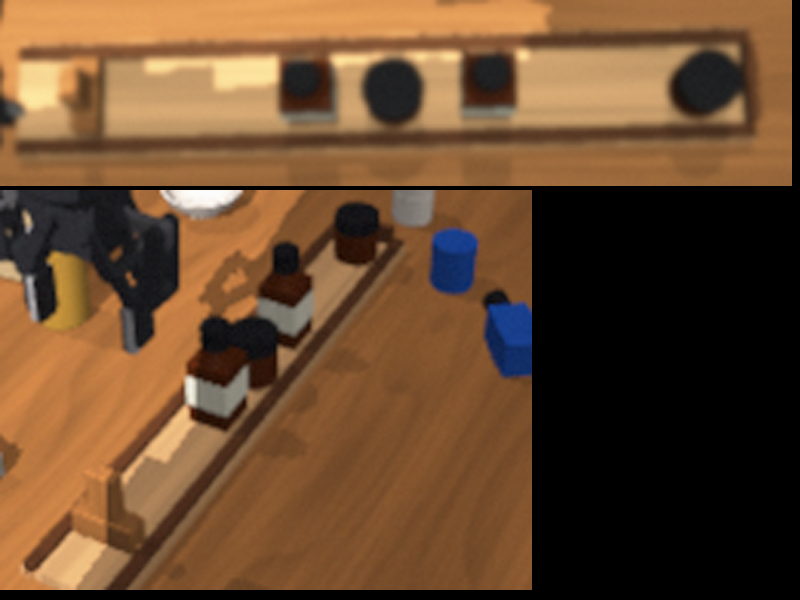

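Both bottles stand: fallen_b at crop (305,85), y≈0.066, and fallen_a at (490,80), y≈-0.063. The jars are in place. Next I grip the stop's tab (crop 72,85), keeping the pads behind its face.

Emit:
servo_tool:
  plan:
    - [0, 0.004, -0.025, 0, 0, 0, 0.2]
    - [0, 0.008, -0.055, 0, 0, 0, 0.2]
    - [0, 0.008, -0.085, 0, 0, 0, 0.2]
    - [0, 0.008, -0.11, 0, 0, 0, 0.2]
    - [0, 0.008, -0.13, 0, 0, 0, 0.2]
    - [0, 0.008, -0.14, 0, 0, 0, 0.2]
    - [0, 0.008, -0.142, 0, 0, 0, 0.2]
    - [0, 0.008, -0.142, 0, 0, 0, 1]
    - [0, 0.008, -0.142, 0, 0, 0, 1]
    - [0, 0.008, -0.142, 0, 0, 0, 1]

```text
time: 24.65
eef_pos: [0.5569, 0.236, 0.0536]
eef_rot: [0.002, 0.707, 0.708, 0.002]
wrist_force: [-0.1, 0.2, 3.9]
gripper_width: 0.0245
gripper_force: 59.5
```

```bash
python3 -c "
from h import *
delta([.556,.236,.053],tgt(0,.006))"
```

```text
t 24.65 d [-0.0009 -0.     -0.0006] rv [0.0008 0.006  0.0047] q [ 0.27  0.36  1.72 -0.    1.06  0.27] w 0.0245 F [-0.1  0.2  3.9]
```

Emit:
servo_tool:
  plan:
    - [0, -0.005, 0, 0, 0, 0, 1]
    - [0, -0.018, 0, 0, 0, 0, 1]
    - [0, -0.034, 0, 0, 0, 0, 1]
    - [0, -0.05, 0, 0, 0, 0, 1]
    - [0, -0.066, 0, 0, 0, 0, 1]
    - [0.001, -0.082, 0, 0, 0, 0, 1]
    - [0.001, -0.096, 0, 0, 0, 0, 1]
    - [0.001, -0.106, 0, 0, 0, 0, 1]
    - [0.001, -0.112, 0, 0, 0, 0, 1]
    - [0.001, -0.112, 0, 0, 0, 0, 1]

```text
time: 25.9
eef_pos: [0.5577, 0.1225, 0.0535]
eef_rot: [0.003, 0.707, 0.707, 0.001]
wrist_force: [-1.1, -2.1, 8.6]
gripper_width: 0.0247
gripper_force: 60.1
```

```bash
python3 - <<'E'
from h import *
delta([.556,.124,.053],tgt(0,.006))
b=camera("side");a=camera("top")
o=np.zeros((600,800,3),np.uint8)
o[:186,:792]=cv2.resize(a[172:228,135:375],(792,186),interpolation=cv2.INTER_CUBIC)
o[190:590,:532]=cv2.resize(b[180:260,200:306],(532,400),interpolation=cv2.INTER_CUBIC)
cv2.imwrite("pics/k.png",o)
for c in("top","side"):
  for n in ("fallen_b","stop_face","stop_grip"):
    for r in spot_point(c,n): print(c,n,round(r["conf"],2),np.round(r["centre"],3))
E
```

```text
t 25.9 d [-0.0017  0.0015 -0.0005] rv [0.002  0.0054 0.0053] q [ 0.08  0.28  1.81 -0.    1.04  0.08] w 0.0247 F [-1.1 -2.1  8.6]
top fallen_b 0.78 [ 0.371 -0.152  0.02 ]
top fallen_b 0.77 [ 0.559 -0.063  0.059]
top fallen_b 0.74 [0.555 0.067 0.058]
top stop_face 0.52 [ 0.556 -0.215  0.009]
top stop_face 0.46 [0.554 0.103 0.027]
top stop_grip 0.55 [0.56  0.114 0.061]
top stop_grip 0.19 [0.555 0.004 0.01 ]
side fallen_b 0.97 [ 0.557 -0.061  0.057]
side fallen_b 0.82 [ 0.371 -0.155  0.02 ]
side fallen_b 0.6 [0.558 0.12  0.059]
side fallen_b 0.55 [0.554 0.067 0.058]
side stop_face 0.74 [0.559 0.104 0.026]
side stop_grip 0.81 [0.558 0.12  0.059]
```

View pics/k.png

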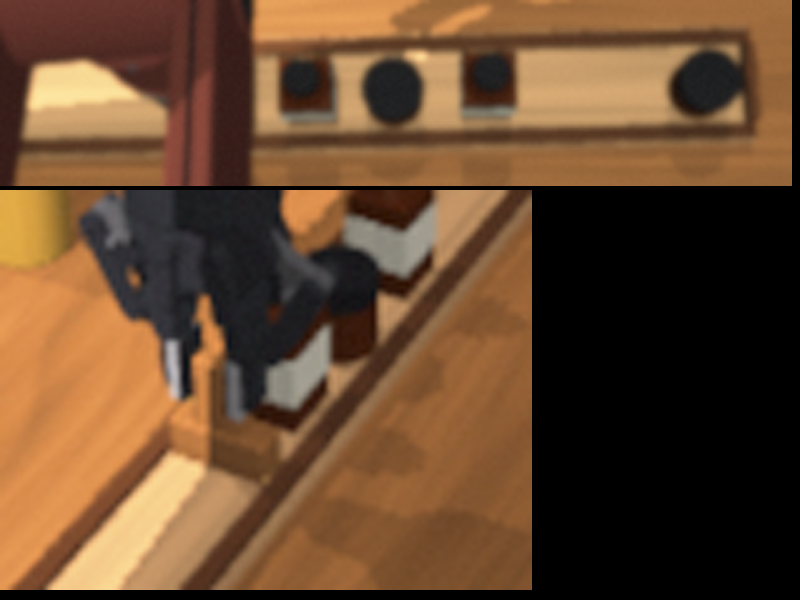

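The stop is held at the tab (crop ~215,380) with a small gap left to fallen_b (crop 290,370). The stop's face is at y≈0.105 and the bottle at ≈0.067, so I slide 12 mm more, release and lift straight up.

Emit:
servo_tool:
  plan:
    - [0, -0.002, 0, 0, 0, 0, 1]
    - [0, -0.005, 0, 0, 0, 0, 1]
    - [0, -0.008, 0, 0, 0, 0, 1]
    - [0, -0.01, 0, 0, 0, 0, 1]
    - [0, -0.012, 0, 0, 0, 0, 1]
    - [0, -0.012, 0, 0, 0, 0, 1]
    - [0, -0.012, 0, 0, 0, 0, 1]
    - [0, -0.012, 0, 0, 0, 0, 0.6]
    - [0, -0.012, 0, 0, 0, 0, 0.3]
    - [0, -0.012, 0, 0, 0, 0, 0.2]

```text
time: 27.55
eef_pos: [0.5566, 0.1115, 0.0518]
eef_rot: [0.002, 0.707, 0.707, 0.001]
wrist_force: [-0.2, -0.2, 0.0]
gripper_width: 0.068
gripper_force: 0.0
```

Emit:
servo_tool:
  plan:
    - [0, 0, 0, 0, 0, 0, 0.2]
    - [0, 0, 0.01, 0, 0, 0, 0.2]
    - [0, 0, 0.03, 0, 0, 0, 0.2]
    - [0, 0, 0.06, 0, 0, 0, 0.2]
    - [0, 0, 0.09, 0, 0, 0, 0.2]
    - [0, 0, 0.12, 0, 0, 0, 0.2]
    - [0, 0.02, 0.15, 0, 0, 0, 0.2]
    - [0, 0.06, 0.17, 0, 0, 0, 0.2]
    - [0, 0.1, 0.18, 0, 0, 0, 0.2]
    - [0, 0.12, 0.18, 0, 0, 0, 0.2]

```text
time: 28.8
eef_pos: [0.5577, 0.2338, 0.2353]
eef_rot: [0.003, 0.706, 0.708, 0.003]
wrist_force: [-0.6, -0.2, -0.5]
gripper_width: 0.0685
gripper_force: 0.0
```

```bash
python3 - <<'E'
from h import *
delta([.556,.23,.23],tgt(0,.006))
camera("side");camera("top")
for c in("top","side"):
  for n in ("fallen_b","stop_face","stop_grip","jar_mid"):
    for r in spot_point(c,n):
      if abs(r["centre"][0]-.556)<.02: print(c,n,round(r["conf"],2),np.round(r["centre"],3))
for r in trace("side","fallen_b"):
  ys,xs=np.nonzero(r["region"]);print(round(r["conf"],2),xs.min(),xs.max(),ys.min(),ys.max())
print(np.round(proj("side",[[.556,.066,.01],[.556,.066,.105],[.556,-.063,.01],[.556,-.063,.105]])))
E
```

```text
t 28.8 d [-0.0017 -0.0038 -0.0053] rv [0.     0.0082 0.0031] q [ 0.27  0.16  1.58 -0.    1.39  0.27] w 0.0685 F [-0.6 -0.2 -0.5]
top fallen_b 0.92 [ 0.554 -0.063  0.06 ]
top fallen_b 0.68 [0.555 0.065 0.056]
top stop_face 0.52 [0.556 0.094 0.026]
top stop_grip 0.6 [0.561 0.103 0.062]
side fallen_b 0.69 [ 0.555 -0.064  0.058]
side fallen_b 0.63 [ 0.558 -0.219  0.011]
side fallen_b 0.57 [0.557 0.067 0.056]
side stop_face 0.56 [0.56  0.095 0.025]
side stop_grip 0.84 [0.557 0.107 0.059]
side jar_mid 0.75 [0.556 0.002 0.009]
0.83 341 362 182 210
0.77 245 264 191 224
0.69 260 275 190 213
0.65 267 285 167 200
[[255. 223.]
 [254. 193.]
 [277. 197.]
 [277. 169.]]
```

```bash
python3 - <<'E'
from h import *
D=[]
for i in range(5):
  for c in("top","side"):
    camera(c)
    g=lambda n,f:[r["centre"][1] for r in spot_point(c,n) if abs(r["centre"][0]-.556)<.015 and f<r["centre"][1]<.13]
    b=g("fallen_b",.05);s=g("stop_face",.08);t=g("stop_grip",.09)
    if b: D+=[x-b[0] for x in s[:1]]+[x-.01-b[0] for x in t[:1]]
m=np.mean(D);print(np.round(D,4),m,get_obs()["time"])
if .021<m<.0315: print(sign_off())
E
```

```text
[0.027  0.0261 0.0275 0.0327 0.0287 0.0305 0.0244 0.0293 0.0306 0.0262
 0.032  0.035  0.0255 0.0267 0.0274 0.0314 0.0294 0.028  0.0244 0.0331] 0.028794999999999998 31.35
the job is handed in; nothing more can be done
None
```

I handed the job in at about 31 s: both bottles stand upright in their gaps, the jars measured or looked unmoved, and the end stop is about 10 mm from fallen_b by the camera estimate (limit 15 mm). The sign-off returned no verdict.

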